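# Hold a detergent tablet over the measuring cup with the tongs

## Robot

A 6-joint arm with a two-finger parallel gripper is mounted at the origin on the work surface. World frame = base frame: x ahead of the robot, y to its left, z up, the work surface at z = 0. Lengths are in m, angles in rad, forces in N, time in s.
With the tool pointing down it reaches from about 0.35 to 0.85 m from the base axis. Payload 8.1 kg.
Tool frame: the origin (TCP) lies on the centre line of the jaws, within the pads' length; the fingertips stand 22 mm ahead of it and the grasp point (between the pads) lies 3 mm ahead of it; z points along the fingers, y is the line along which they close (so a half turn about z gives the same grasp; the last joint's range is limited). The gripper opens to 93 mm and grips with 3 to 60 N. Pads are 15 mm wide; open, the fingers measure 128 mm over their backs; the gripper's body (75 mm by 188 mm) begins 65 mm behind the grasp point.
Start: joints at [-1.35, 0.13, 1.488, -0, 1.523, -0.085], TCP at [0.181, -0.572, 0.241] pointing down, gripper open.
Joint ranges: [-2.96, 2.96], [-0.89, 2.26], [0.02, 2.5], [-1.34, 4.48], [0, 2.73], [-2.66, 2.66]. Speed limits (rad/s): [2.39, 2.39, 2.79, 3.14, 3.14, 3.14].

## Interface

Orientations are given as a rotation vector (axis times angle).
In Python, from plant import robot, read_camera, read_state gives the robot as it stands (robot), with the cameras as plain functions and the readings as plain functions.
- The arm moves only by the tool jog_arm, called as name(argument=value, ...), one argument or row to a line, values as JSON. Schema: {"type":"object","properties":{"steps":{"type":"array","items":{"type":"object","properties":{"aperture":{"type":"number"},"trans":{"type":"array","items":{"type":"number"},"minItems":3,"maxItems":3},"spin":{"type":"number"}},"additionalProperties":false,"required":["aperture"]},"minItems":1,"maxItems":20},"grip_n":{"type":"number"},"only":{"type":"string"},"quiet":{"type":"boolean"},"lines":{"type":"string"}},"required":["steps"],"additionalProperties":false}. steps is a list of rows, 1 to 20 of them, each an object with the fields aperture (the finger opening in m), trans (a list: dx, dy, dz in shares of the most that a row can go, 1 being 50 mm), spin (a turn about the tool's z in parts of the range, where 1.0 means 360 degrees); a field left out counts as zero (the opening has to be given); each row shifts and turns the commanded pose from where the row before left it, along the tool's axes as they then stand; what a row does not reach is not made up. A row lasts 1/10 s, in which the tool goes at most 0.05 m and 0.15 rad, less where a joint would pass 70% of its speed; a pose out of reach is approached as far as the arm can. The fingers move at their own pace and stop on an object; grip_n is the grip in N (left out, the last holds). Time passes only in rows, so rows that do not move let the fingers close. The tool returns the time, the measured TCP pose, the force, the opening and the grip force at its end. only (a regular expression) keeps the lines of the reply that match it, lines (a string "A,B") keeps lines A to B, and quiet returns only ok. Input that does not fit is refused with a message, and nothing moves.
- read_state(): the state, without advancing time (a new reading comes with each control period).
- read_camera(name): name is "scene" or "top"; returns a dict with "image" (400x640x3 uint8, red, green, blue), "fx", "fy", "cx", "cy" (pixels), "dist" ([k1, k2, p1, p2, k3] as OpenCV has them; the pictures are not rectified), "R" (3x3) and "t" (3): a world point X has camera coordinates R X + t. Camera axes: x right, y down, z forward; pixel columns grow to the right and rows downward; lengths in m; the calibration is good to about 2 mm. A picture is of the moment at which its call begins. There is no depth.
- robot.close_job(): hands the job in; it is judged then, once.
The state is a dict: "t": time; "q": joint angles; "dq": joint speeds; "joint_torque": joint torques, N m; "tool_pos": TCP position; "orientation": TCP orientation; "force": force on the tool from outside, world axes, zero at the start; "wrist_torque": the same for the moment, N m; "opening": finger opening in m; "gripper_force": force on a finger pad.
Only numpy, scipy, OpenCV 4.12 (cv2) and the standard library are available. Lean on these libraries where they do the work, as an engineer would, in place of code of your own. Each camera call takes 0.05 s, during which the arm holds its last target. There are 200 camera calls.

## Task

The round detergent tablet on the little dish must not be touched by hand: pick up the tongs, close their tips on the tablet, lift it off the dish and hold it with the tongs over the mouth of the steel measuring cup, ready to be dropped in but clear above the rim. Finish while still holding it there: do not let go of the tongs or the tablet, do not drop the tablet on the counter or into the cup, and leave the cup and dish and the other things on the counter (caddy, spray bottle, lint comb, bowl of buttons) where they are.

Things in the scene. Friction and masses are not known exactly. Their poses are not given: they have to be found in the camera images.
- tongs: Spring tongs lying on edge: round steel bow block (45 mm across, centred at x = -106 mm) and two flat arms, all 28 mm high, 112 g. Origin: underside, midway between the arms, 100 mm ahead of the hinges, near the centre of mass: grip across both arms here (60 mm over the outsides at rest). x to the tips, y to the left arm, z up. A spring opens them; arms swing evenly in the horizontal plane.
- tongs_mouth (a point): Where the tablet should sit between the arms: x = +85 mm from the tongs' origin, 14 mm above their underside; the tips end 22 mm beyond it. Free gap here: 67 mm at rest, 56 mm when the tongs are squeezed to 54 mm over the outsides at their origin, 30 mm when squeezed parallel (40 mm over the outsides).
- tongs_left: Left arm: upright steel strip with a wooden grip slip, 5 mm thick, 28 mm high, 207 mm long. Origin on its hinge at x = -100, y = +17.5 mm from the tongs' origin; x along the arm, z up. At rest it stands 0.10 rad outward. Squeezing at the tongs' origin takes about 6 N on each arm at rest and 9 N when parallel; this push is enough to carry the tongs half squeezed between the fingers.
- tongs_right: Right arm of the tongs, the mirror image, hinge at y = -17.5 mm.
- tablet: White round pressed detergent tablet, 36 mm diameter, 24 mm high, standing flat near the middle of the dish (up to 11 mm off), about 30 g, loose. Origin: centre of its underside, z up.
- dish: Small round dark wooden dish, a flat-topped disc 90 mm in diameter and 15 mm high, fixed to the counter. Origin: centre of its underside.
- cup: Steel measuring cup standing upright and empty, 84 mm across the rim, 72 mm across the foot, 70 mm high, about 180 g, loose, with a flat handle at rim height reaching along its +x to 102 mm from its axis. Origin: centre of its underside.
- cup_rim (a point): Centre of the cup's mouth, 70 mm above its underside, level with the rim.
- caddy: Sage green plastic caddy with a closed hinged lid, 200 x 260 mm, 156 mm high and a knob on top, fixed, off to the right. Origin: centre of its underside. Bystander.
- bottle: Empty glass spray bottle, 68 mm diameter, 206 mm high, standing to the left, beyond the bowl. Origin: centre of its underside. Bystander.
- comb: Wooden lint comb, about 66 x 120 mm, 12 mm high, lying flat beyond the work. Origin: underside, near its centre. Bystander.
- bowl: White ceramic bowl of spare buttons, 120 mm across, 50 mm high. Origin: centre of its underside. Bystander.

How it is judged:
On the way, in this order (a step that is already met when the one before it is completed fails the run):
1. the tongs are picked up in the gripper while the tablet is still on its dish (contact force between the fingers and tongs above 1 N and height (world z) of tongs above 0.01 m and height (world z) of tablet below 0.02 m), for 0.2 s.
2. the tablet is held between both arms of the tongs, lifted off the dish (contact force between the fingers and tongs above 1 N and contact force between each of tongs_left, tongs_right and tablet above 0.5 N and contact force between tablet and dish below 0.05 N and contact force between tablet and cup below 0.05 N and height (world z) of tablet above 0.03 m), for 0.2 s.
At the end, for the whole second after the job is handed in: The gripper holds the tongs and both arms of the tongs grip the tablet (at least 0.5 N each), at rest; the tablet's underside is more than 10 mm above the rim of the upright cup, its centre within 30 mm of the mouth's centre, and neither tablet nor tongs touch the cup (contact force between the fingers and tongs above 1 N and contact force between each of tongs_left, tongs_right and tablet above 0.5 N and contact force between tablet and dish below 0.05 N and contact force between each of tablet, tongs and cup below 0.05 N and horizontal distance between tablet and cup_rim below 0.03 m and z of tablet in the frame of cup_rim above 0.01 m and angle between cup's own z axis and vertical below 0.1 rad and linear speed of tablet below 0.03 m/s); the arm keeps its last pose, push and grip.
It fails at once if the robot touches the tablet itself (contact force between any of the fingers, the arm and tablet above 0.2 N).
It fails at once if the tablet is dropped off the dish onto the counter or into the cup (height (world z) of tablet below 0.01 m or (horizontal distance between tablet and cup_rim below 0.042 m and z of tablet in the frame of cup_rim below -0.02 m)).
It fails at once if the cup is shoved or tipped (distance of cup from where it was at the start of the episode above 0.02 m or angle between cup's own z axis and vertical above 0.3 rad).
It fails at once if a bystander is disturbed (distance of any of bottle, comb, bowl from where it was at the start of the episode above 0.02 m or angle between bottle's own z axis and vertical above 0.3 rad or contact force between any of the arm, tongs and caddy above 3 N).
It also fails if it takes over 48 s, if anything falls off the work surface, if the arm or the gripper's body presses on something with over 40 N, if the wrist force passes 120 N, or if a joint passes its speed limit or range.

## Working session

There is one attempt and no reset: what is moved stays moved. The work goes in short steps, Python scripts to look and compute and a tool call to move; the robot and the scene stay as the last step left them, time stands still between calls to the robot, and variables do not carry over. Pictures are saved under pics/ and viewed, at most 10 in all, crops included, and the job is handed in when it is done.

```bash
ls; mkdir -p pics
```

Run:
```python
from plant import robot, read_camera, read_state
import cv2
for n in("top","scene"):
    c=read_camera(n); cv2.imwrite(f"pics/{n}0.png",c["image"][:,:,::-1])
    print(n,c["fx"],c["fy"],c["cx"],c["cy"],c["dist"],c["R"],c["t"])
s=read_state();print(s["t"],s["tool_pos"],s["orientation"])
```

```text
pics
plant.py
top 375.67715819785906 375.67715819785906 324.63784186644165 200.9138261798977 [-0.02520647  0.          0.          0.          0.        ] [[-0.0085378  -0.99986265 -0.01420542]
 [-0.99824982  0.00935364 -0.05839359]
 [ 0.05851844  0.013682   -0.99819256]] [0.00274029 0.58875391 1.12237553]
scene 419.3745318679786 419.3745318679786 316.1860679313332 195.3296038973757 [-0.08085889  0.          0.          0.          0.        ] [[-0.16537983  0.98618257  0.00966687]
 [ 0.7416376   0.13081953 -0.6579209 ]
 [-0.65009474 -0.10163753 -0.75302499]] [ 0.11143442 -0.38671841  1.69617765]
0.1 [ 0.18055013 -0.57169305  0.23968557] [-3.10330893e+00 -4.78276249e-01  1.67782946e-04]
```

View pics/top0.png

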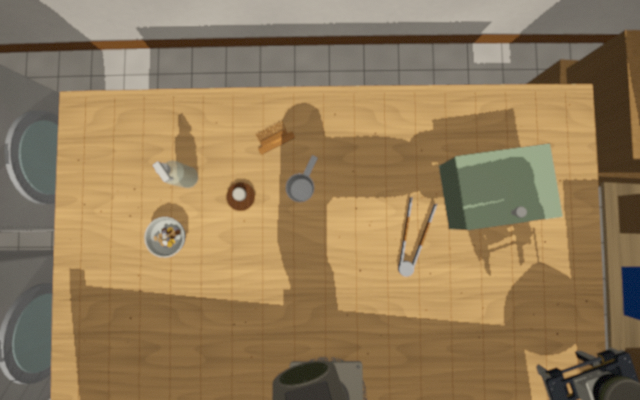

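View pics/scene0.png

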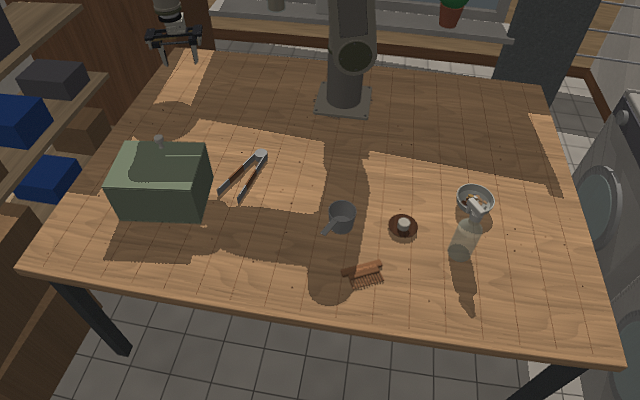

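Top view: tongs have their bow near (407,269) and tips near (409,199) and (434,203). Cup is near (300,187), dish near (240,194), caddy is right of the tongs. I'll enlarge both areas.

Run:
```python
import cv2
a=cv2.imread("pics/top0.png")
c=cv2.resize(a[190:285,380:460],None,fx=6,fy=6,interpolation=cv2.INTER_CUBIC)
cv2.imwrite("pics/c1.png",c)
c=cv2.resize(a[145:220,215:335],None,fx=6,fy=6,interpolation=cv2.INTER_CUBIC)
cv2.imwrite("pics/c2.png",c)
```

```text
(no output)
```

View pics/c1.png

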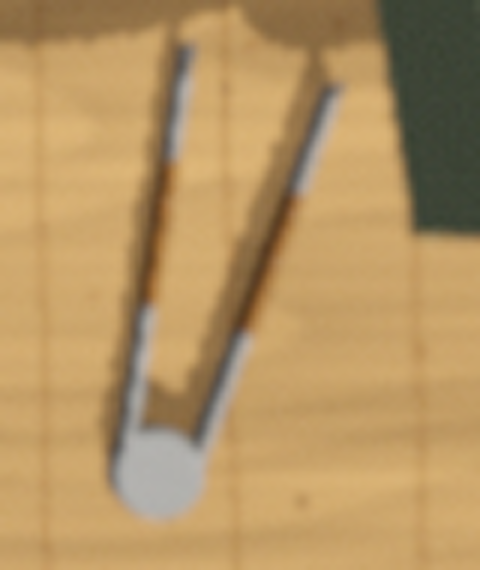

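View pics/c2.png

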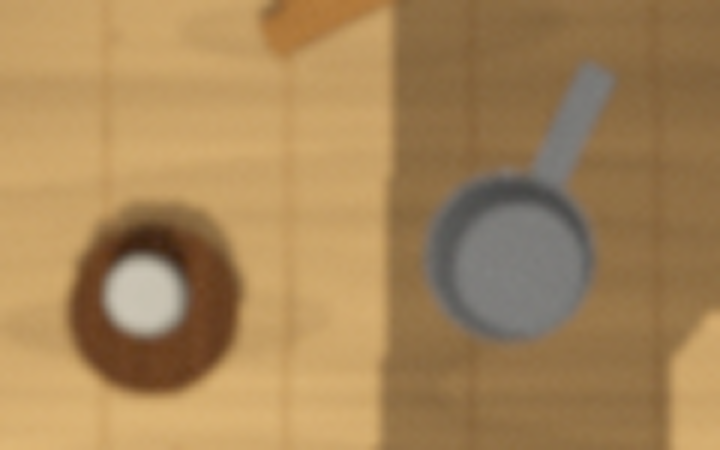

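Crop 1 shows the bow top centre at (160,475) and tip ends at (187,46) and (336,88). Crop 2 shows the tablet top centre at (146,294), dish top at (154,310), and cup rim centre at about (510,256).

Create h.py:
```python
import numpy as np,cv2
from scipy.spatial.transform import Rotation as Ro
from plant import robot, read_camera, read_state
def pix(c,uv,z):
    K=np.array([[c["fx"],0,c["cx"]],[0,c["fy"],c["cy"]],[0,0,1]])
    p=cv2.undistortPoints(np.array([[uv]],float),K,np.array(c["dist"]))[0,0]
    R=np.array(c["R"]);t=np.array(c["t"]);o=-R.T@t;d=R.T@[p[0],p[1],1]
    return (o+d*(z-o[2])/d[2])[:2]
def crop(u,v,u0,v0,f=6): return (u+.5)/f-.5+u0,(v+.5)/f-.5+v0
```

Run:
```python
from h import *
c=read_camera("top")
f=lambda u,v,z,u0=380,v0=190:pix(c,crop(u,v,u0,v0),z)
b,l,r=f(160,475,.028),f(187,46,.028),f(336,88,.028)
m=(l+r)/2;d=(m-b);L=np.linalg.norm(d);d/=L
print("bow",b,"l",l,"r",r,"len",L,"gap",np.linalg.norm(l-r),"yaw",np.arctan2(d[1],d[0]),"org",b+d*.106)
for n,a in dict(tab=(146,294,.039),dish=(154,310,.015),cup=(510,256,.07),hand=(597,70,.07)).items(): print(n,f(*a,215,145))
s=read_state();R=Ro.from_rotvec(s["orientation"]).as_matrix();print(R,s["tool_pos"])
```

Run:
```python
from h import *
c=read_camera("top")
for u,v,z in((450,229.5,0),(440,165,0),(468,229.5,.156),(455,159,.156)): print(pix(c,(u,v),z))
s=read_state();R=Ro.from_rotvec(s["orientation"]).as_matrix()
print(R.T@(np.array([.486,-.271,.20])-s["tool_pos"]))
```

```text
[ 0.49854031 -0.38521788]
[ 0.69762803 -0.35988093]
[ 0.50125686 -0.38334614]
[ 0.68972642 -0.35434883]
[ 0.38181148 -0.19490134  0.04024302]
```

Units first: shifts go in shares of 50 mm and turns go in shares of 360 degrees. So 0.032 m is 0.64, -0.016 m is -0.32, 0.114 rad is 0.0181.

jog_arm(
  steps=[
    {"aperture":0.093,"trans":[0.64,-0.32,0.06]},
    {"aperture":0.093,"trans":[0.64,-0.32,0.06]},
    {"aperture":0.093,"trans":[0.64,-0.32,0.06]},
    {"aperture":0.093,"trans":[0.64,-0.32,0.06]},
    {"aperture":0.093,"trans":[0.64,-0.32,0.06]},
    {"aperture":0.093,"trans":[0.64,-0.32,0.06]},
    {"aperture":0.093,"trans":[0.64,-0.32,0.06]},
    {"aperture":0.093,"trans":[0.64,-0.32,0.06]},
    {"aperture":0.093,"trans":[0.64,-0.32,0.06]},
    {"aperture":0.093,"trans":[0.64,-0.32,0.06]},
    {"aperture":0.093,"trans":[0.64,-0.32,0.06]},
    {"aperture":0.093,"trans":[0.64,-0.32,0.06]},
    {"aperture":0.093,"spin":0.0181},
    {"aperture":0.093,"spin":0.0181},
    {"aperture":0.093,"spin":0.0181},
    {"aperture":0.093,"spin":0.0181},
    {"aperture":0.093,"spin":0.0181},
    {"aperture":0.093},
  ],
  grip_n=20,
)

```text
t: 2.0
tool_pos: [0.4889, -0.2733, 0.2044]
orientation: [-3.114, 0.417, 0.001]
force: [0.6, -0.2, 0.0]
opening: 0.093
gripper_force: 0.0
```

Create d.py:
```python
import sys
from h import *
s=read_state();R=Ro.from_rotvec(s["orientation"]).as_matrix()
x,y,z=map(float,sys.argv[1:4])
print("pos",s["tool_pos"],"yaw",np.arctan2(R[1,0],R[0,0]),"to go",R.T@(np.array([x,y,z])-s["tool_pos"]),"q",np.round(s["q"],2),"op",s["opening"],s["gripper_force"],s["t"])
```

```bash
python3 d.py .481 -.270 .026
```

```text
pos [ 0.48893258 -0.27334924  0.20441584] yaw -0.2659560718642997 to go [-0.00846187 -0.00112181  0.17841943] q [-0.6   0.04  1.65 -0.    1.45  1.24] op 0.09298961843509393 0.0 2.0
```

Converted, 0.03 m is 0.6, 0.025 m is 0.5.

jog_arm(
  steps=[
    {"aperture":0.093,"trans":[-0.17,-0.02,0.5]},
    {"aperture":0.093,"trans":[0,0,0.6]},
    {"aperture":0.093,"trans":[0,0,0.6]},
    {"aperture":0.093,"trans":[0,0,0.6]},
    {"aperture":0.093,"trans":[0,0,0.6]},
    {"aperture":0.093,"trans":[0,0,0.4]},
    {"aperture":0.093,"trans":[0,0,0.25]},
    {"aperture":0.093},
  ],
)

```text
t: 2.8
tool_pos: [0.4797, -0.2694, 0.0252]
orientation: [-3.113, 0.411, 0.005]
force: [-0.9, -0.3, -0.3]
opening: 0.093
gripper_force: 0.0
```

```bash
python3 d.py .481 -.270 .026
```

Run:
```python
from h import *
a=read_camera("top")["image"][:,:,::-1]
b=read_camera("scene")["image"][:,:,::-1]
r=lambda i:cv2.resize(i,(400,400),interpolation=cv2.INTER_CUBIC)
cv2.imwrite("pics/g1.png",np.hstack([r(a[180:290,370:480]),r(b[110:220,190:300])]))
```

```text
pos [ 0.47973605 -0.26937923  0.02517165] yaw -0.26229391399349195 to go [ 0.00137882  0.00027078 -0.00083345] q [-0.6   0.22  1.81 -0.    1.12  1.23] op 0.09295962002907412 0.0 2.8
```

View pics/g1.png

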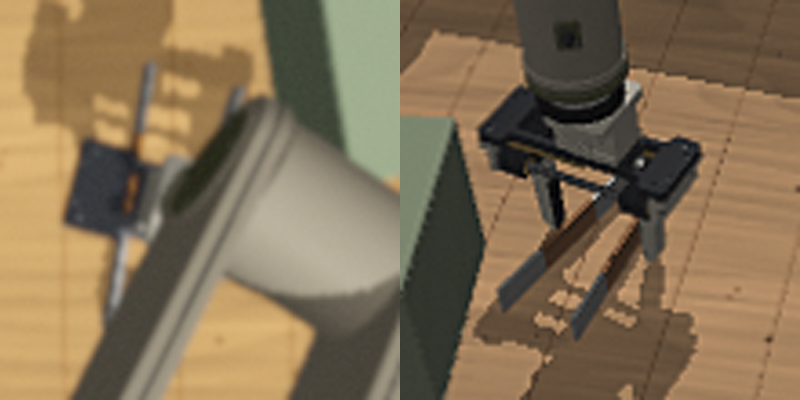

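The fingers straddle both arms, with the right panel showing the tips near (520,295) and (590,325), and they clear the caddy. Closing to half squeeze.

jog_arm(
  steps=[
    {"aperture":0.052},
    {"aperture":0.052},
    {"aperture":0.052},
    {"aperture":0.052},
    {"aperture":0.052},
    {"aperture":0.052},
    {"aperture":0.052},
    {"aperture":0.052},
  ],
  grip_n=20,
)

```text
t: 3.7
tool_pos: [0.4814, -0.2704, 0.0275]
orientation: [3.114, -0.414, 0.001]
force: [-0.7, 1.1, 3.6]
opening: 0.0525
gripper_force: 8.5
```

Converted, -0.02 m is -0.4, -0.015 m is -0.3.

jog_arm(
  steps=[
    {"aperture":0.052,"trans":[0,0,-0.1]},
    {"aperture":0.052,"trans":[0,0,-0.2]},
    {"aperture":0.052,"trans":[0,0,-0.3]},
    {"aperture":0.052,"trans":[0,0,-0.4]},
    {"aperture":0.052,"trans":[0,0,-0.4]},
    {"aperture":0.052,"trans":[0,0,-0.4]},
    {"aperture":0.052,"trans":[0,0,-0.4]},
    {"aperture":0.052,"trans":[0,0,-0.2]},
    {"aperture":0.052},
    {"aperture":0.052},
    {"aperture":0.052},
  ],
)

```text
t: 4.8
tool_pos: [0.4804, -0.2698, 0.1458]
orientation: [-3.113, 0.414, 0.003]
force: [-0.3, 0.2, -1.4]
opening: 0.0524
gripper_force: 7.0
```

Run:
```python
from h import *
a=read_camera("top")["image"][:,:,::-1]
b=read_camera("scene")["image"][:,:,::-1]
r=lambda i:cv2.resize(i,(400,400),interpolation=cv2.INTER_CUBIC)
cv2.imwrite("pics/g2.png",np.hstack([r(a[170:280,370:480]),r(b[90:200,190:300])]))
```

```bash
python3 d.py .525 .254 .147
```

```text
pos [ 0.48041091 -0.26981429  0.14581859] yaw -0.2641764187434689 to go [-0.09373551 -0.5172855  -0.00059952] q [-0.6   0.07  1.73 -0.    1.34  1.23] op 0.05224324956233368 7.033873816835694 4.9
```

View pics/g2.png

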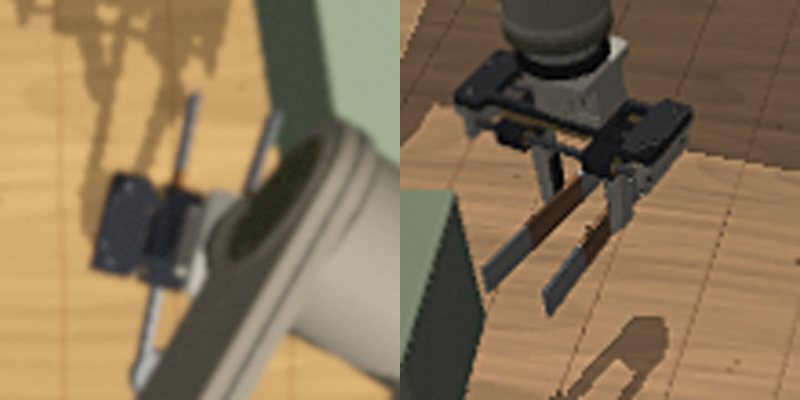

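Tongs are held level in the fingers, with the tips at (195,95) and (277,115) in the left panel. Swinging over to the tablet at height.

Converted, -0.032 m is -0.64, -0.006 m is -0.12.

jog_arm(
  steps=[
    {"aperture":0.052,"trans":[-0.04,-0.2,0]},
    {"aperture":0.052,"trans":[-0.08,-0.4,0]},
    {"aperture":0.052,"trans":[-0.12,-0.64,0]},
    {"aperture":0.052,"trans":[-0.12,-0.64,0]},
    {"aperture":0.052,"trans":[-0.12,-0.64,0]},
    {"aperture":0.052,"trans":[-0.12,-0.64,0]},
    {"aperture":0.052,"trans":[-0.12,-0.64,0]},
    {"aperture":0.052,"trans":[-0.12,-0.64,0]},
    {"aperture":0.052,"trans":[-0.12,-0.64,0]},
    {"aperture":0.052,"trans":[-0.12,-0.64,0]},
    {"aperture":0.052,"trans":[-0.12,-0.64,0]},
    {"aperture":0.052,"trans":[-0.12,-0.64,0]},
    {"aperture":0.052,"trans":[-0.12,-0.64,0]},
    {"aperture":0.052,"trans":[-0.12,-0.64,0]},
    {"aperture":0.052,"trans":[-0.12,-0.64,0]},
    {"aperture":0.052,"trans":[-0.12,-0.64,0]},
    {"aperture":0.052,"trans":[-0.1,-0.4,0]},
    {"aperture":0.052,"trans":[-0.04,-0.3,0]},
    {"aperture":0.052},
  ],
)

```text
t: 6.8
tool_pos: [0.5209, 0.252, 0.1468]
orientation: [-3.115, 0.411, 0.001]
force: [-0.5, -1.0, -1.0]
opening: 0.0524
gripper_force: 7.0
```

jog_arm(
  steps=[
    {"aperture":0.052,"spin":-0.0105},
    {"aperture":0.052,"spin":-0.0105},
    {"aperture":0.052,"spin":-0.0105},
    {"aperture":0.052,"spin":-0.0105},
    {"aperture":0.052},
    {"aperture":0.052},
  ],
)

```text
t: 7.4
tool_pos: [0.5214, 0.2495, 0.147]
orientation: [3.141, -0.005, -0.0]
force: [-0.2, -0.8, -1.6]
opening: 0.0519
gripper_force: 7.0
```

```bash
python3 d.py .521 .2535 .147
```

```text
pos [0.52139451 0.2494888  0.14701507] yaw -0.0029382021033557562 to go [-4.06291939e-04 -4.01002527e-03  1.39845640e-05] q [ 0.36  0.13  1.66 -0.    1.35  1.93] op 0.05186632913921508 7.0337742869742215 7.4
```

Converted, 0.04 m is 0.8, 0.02 m is 0.4.

jog_arm(
  steps=[
    {"aperture":0.052,"trans":[0,-0.08,0.8]},
    {"aperture":0.052,"trans":[0,0,0.4]},
    {"aperture":0.052},
  ],
)

```text
t: 7.7
tool_pos: [0.5186, 0.2529, 0.0832]
orientation: [3.139, -0.003, -0.01]
force: [-0.9, 0.5, -1.1]
opening: 0.0525
gripper_force: 7.0
```

Run:
```python
from h import *
a=read_camera("top")["image"][:,:,::-1]
b=read_camera("scene")["image"][:,:,::-1]
r=lambda i,f:cv2.resize(i,None,fx=f,fy=f,interpolation=cv2.INTER_CUBIC)
cv2.imwrite("pics/g3.png",np.hstack([r(a[150:240,205:271],6),r(b[170:260,362:428],6)]))
```

```bash
python3 d.py .521 .2535 .087
```

```text
pos [0.52130933 0.25394544 0.08730526] yaw -0.0013606979531111663 to go [-0.00030851  0.00044575  0.00030564] q [ 0.36  0.2   1.7  -0.    1.24  1.94] op 0.051996189992618735 7.033592333318666 7.8
```

View pics/g3.png

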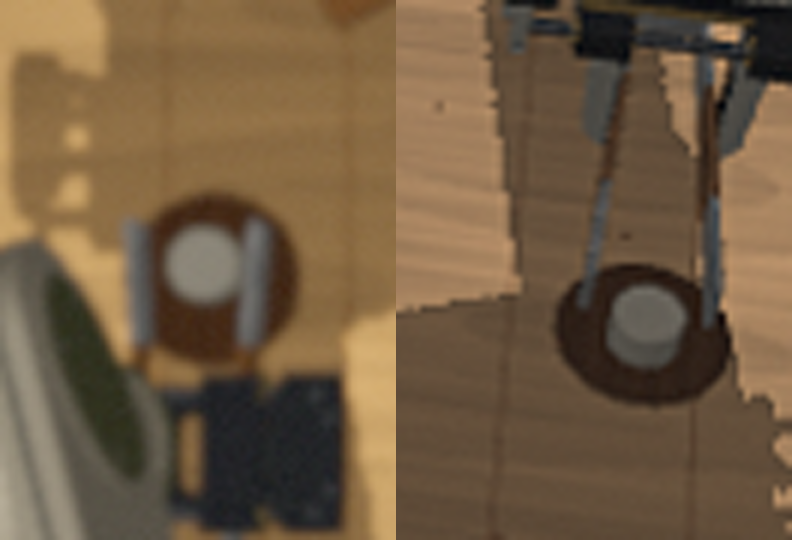

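Top crop: tips end near (128,220) and (253,220), and the tablet top is at about (203,265). In the scene crop the tips stop short of the tablet because they are still higher.

Run:
```python
from h import *
c=read_camera("top")
f=lambda u,v,z:pix(c,crop(u,v,205,150),z)
l,r=f(128,219,.0885),f(253,219,.0885);print(l,r,(l+r)/2, np.linalg.norm(l-r),"tab",f(203,265,.039))
```

```text
[0.62980047 0.27906371] [0.62917582 0.21902996] [0.62948814 0.24904684] 0.06003700373238149 tab [0.61136977 0.2550195 ]
```

Run:
```python
from h import *
c=read_camera("scene")
f=lambda u,v,z:pix(c,crop(u-396,v,362,170),z)
l,r=f(710,327,.0605),f(584,306,.0605);print(l,r,(l+r)/2, np.linalg.norm(l-r),"tab",f(647,312,.039))
```

```text
[0.63787256 0.28009283] [0.63543061 0.21911801] [0.63665158 0.24960542] 0.061023702593312745 tab [0.61657307 0.25262863]
```

Converted, 0.01 m is 0.2, -0.0035 m is -0.07.

jog_arm(
  steps=[
    {"aperture":0.052,"trans":[0.06,-0.07,0.1]},
    {"aperture":0.052},
    {"aperture":0.052,"trans":[0,0,0.2]},
    {"aperture":0.052,"trans":[0,0,0.2]},
    {"aperture":0.052,"trans":[0,0,0.2]},
    {"aperture":0.052,"trans":[0,0,0.12]},
    {"aperture":0.052},
    {"aperture":0.052},
  ],
)

```text
t: 8.7
tool_pos: [0.5243, 0.2577, 0.0458]
orientation: [3.141, -0.0, -0.001]
force: [0.3, -0.4, -1.4]
opening: 0.0518
gripper_force: 7.0
```

Run:
```python
from h import *
a=read_camera("top")["image"][:,:,::-1]
b=read_camera("scene")["image"][:,:,::-1]
r=lambda i,f:cv2.resize(i,None,fx=f,fy=f,interpolation=cv2.INTER_CUBIC)
cv2.imwrite("pics/g4.png",np.hstack([r(a[150:240,205:271],6),r(b[170:260,362:428],6)]))
```

```bash
python3 d.py .524 .257 .0465
```

```text
pos [0.52479705 0.25791427 0.04661512] yaw -0.0002050009602332563 to go [-0.00079695  0.00091446  0.00011429] q [0.37 0.26 1.71 0.   1.17 1.94] op 0.05233124895756849 7.033840238582343 8.8
```

View pics/g4.png

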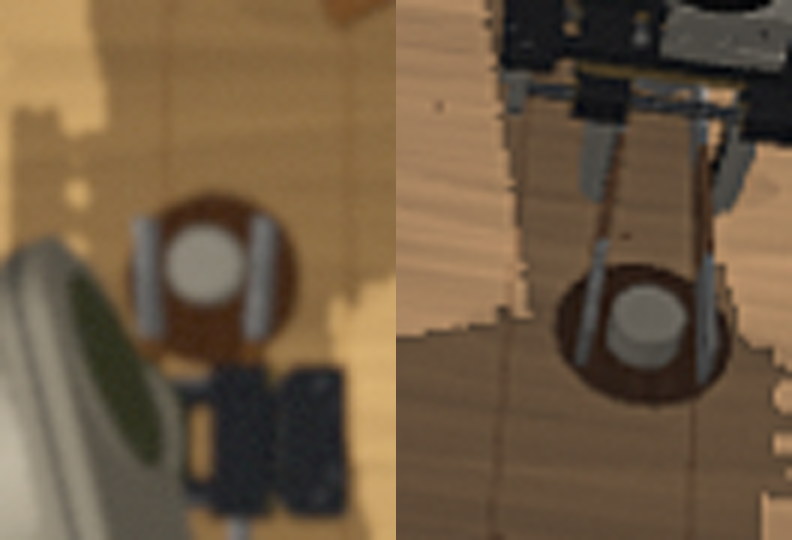

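The tablet at (205,265) sits midway between the arms at (147,275) and (262,275), with no contact force. Squeezing.

jog_arm(
  steps=[
    {"aperture":0.048},
    {"aperture":0.046},
    {"aperture":0.044},
    {"aperture":0.042},
    {"aperture":0.04},
    {"aperture":0.036},
    {"aperture":0.036},
    {"aperture":0.036},
    {"aperture":0.036},
    {"aperture":0.036},
  ],
  grip_n=24,
)

```text
t: 9.8
tool_pos: [0.5245, 0.2578, 0.0462]
orientation: [-3.142, 0.0, -0.0]
force: [0.4, 0.1, -0.1]
opening: 0.0426
gripper_force: 23.9
```

```bash
python3 d.py .524 .257 .0465
```

```text
pos [0.524503   0.25776672 0.04619895] yaw -0.00021043789266319955 to go [-0.00050279  0.00076681 -0.00030117] q [ 0.37  0.26  1.71 -0.    1.17  1.94] op 0.042577733440784714 23.93505334854126 9.8
```

Converted, -0.015 m is -0.3, -0.01 m is -0.2.

jog_arm(
  steps=[
    {"aperture":0.036,"trans":[0,0,-0.06]},
    {"aperture":0.036,"trans":[0,0,-0.12]},
    {"aperture":0.036,"trans":[0,0,-0.2]},
    {"aperture":0.036,"trans":[0,0,-0.3]},
    {"aperture":0.036,"trans":[0,0,-0.3]},
    {"aperture":0.036,"trans":[0,0,-0.3]},
    {"aperture":0.036,"trans":[0,0,-0.3]},
    {"aperture":0.036,"trans":[0,0,-0.3]},
    {"aperture":0.036,"trans":[0,0,-0.2]},
    {"aperture":0.036,"trans":[0,0,-0.12]},
    {"aperture":0.036},
    {"aperture":0.036},
    {"aperture":0.036},
    {"aperture":0.036},
  ],
)

```text
t: 11.2
tool_pos: [0.5239, 0.2575, 0.1552]
orientation: [3.141, -0.0, -0.002]
force: [0.6, 0.4, -0.8]
opening: 0.043
gripper_force: 23.9
```

Run:
```python
from h import *
a=read_camera("top")["image"][:,:,::-1]
b=read_camera("scene")["image"][:,:,::-1]
r=lambda i,f:cv2.resize(i,None,fx=f,fy=f,interpolation=cv2.INTER_CUBIC)
cv2.imwrite("pics/g5.png",np.hstack([r(a[150:240,205:271],6),r(b[150:240,362:428],6)]))
```

```bash
python3 d.py .54 .073 .157
```

```text
pos [0.52411443 0.25764302 0.15552146] yaw -0.0001988330520460094 to go [ 0.01592087  0.18464036 -0.00142988] q [0.37 0.14 1.63 0.   1.37 1.94] op 0.04263982293941833 23.93253654241562 11.3
```

View pics/g5.png

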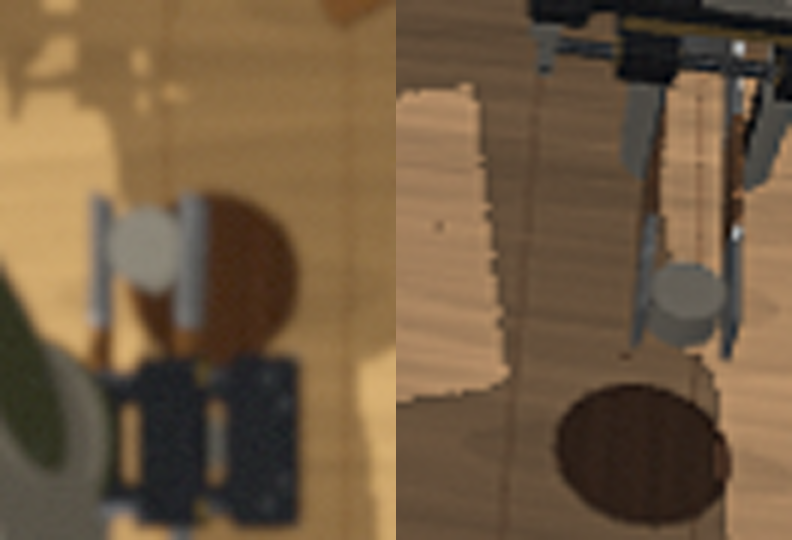

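The tablet at (148,248) is gripped between both arms and is clear of the dish. Moving it over the cup.

Converted, 0.015 m is 0.3, 0.0145 m is 0.29.

jog_arm(
  steps=[
    {"aperture":0.036,"trans":[0.02,0.1,0]},
    {"aperture":0.036,"trans":[0.02,0.2,0]},
    {"aperture":0.036,"trans":[0.02,0.3,0]},
    {"aperture":0.036,"trans":[0.02,0.3,0]},
    {"aperture":0.036,"trans":[0.02,0.3,0]},
    {"aperture":0.036,"trans":[0.02,0.3,0]},
    {"aperture":0.036,"trans":[0.02,0.3,0]},
    {"aperture":0.036,"trans":[0.02,0.3,0]},
    {"aperture":0.036,"trans":[0.02,0.3,0]},
    {"aperture":0.036,"trans":[0.02,0.3,0]},
    {"aperture":0.036,"trans":[0.02,0.3,0]},
    {"aperture":0.036,"trans":[0.02,0.29,0]},
    {"aperture":0.036,"trans":[0.02,0.24,0]},
    {"aperture":0.036,"trans":[0.02,0.16,0.1]},
    {"aperture":0.036,"trans":[0,0,0.2]},
    {"aperture":0.036,"trans":[0,0,0.1]},
    {"aperture":0.036},
    {"aperture":0.036},
    {"aperture":0.036},
    {"aperture":0.036},
  ],
)

```text
t: 13.3
tool_pos: [0.5387, 0.0736, 0.1366]
orientation: [-3.142, -0.0, -0.001]
force: [-0.4, -0.2, -1.6]
opening: 0.0426
gripper_force: 23.9
```

Run:
```python
from h import *
a=read_camera("top")["image"][:,:,::-1]
b=read_camera("scene")["image"][:,:,::-1]
r=lambda i,f:cv2.resize(i,None,fx=f,fy=f,interpolation=cv2.INTER_CUBIC)
cv2.imwrite("pics/g6.png",np.hstack([r(a[140:230,265:331],6),r(b[155:245,306:372],6)]))
```

```bash
python3 d.py .538 .073 .136
```

```text
pos [0.5385685  0.07344203 0.1364494 ] yaw 8.12354289160084e-05 to go [-0.00056878  0.000442    0.00044907] q [0.04 0.05 1.76 0.   1.32 1.61] op 0.042848509587080225 23.932561576366425 13.4
```

View pics/g6.png

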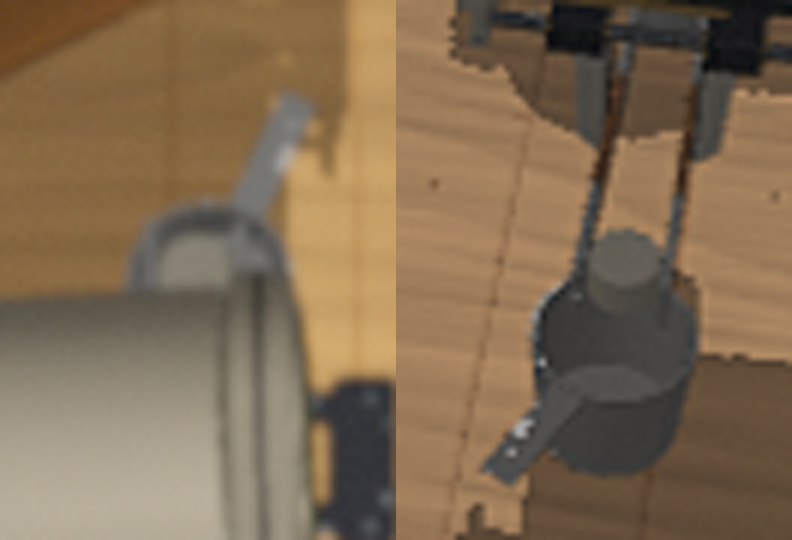

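The tablet top is at (625,257) and the cup rim ellipse is centred near (616,335) in the scene crop. I'll check the offset numerically before handing in.

Run:
```python
from h import *
c=read_camera("scene")
f=lambda u,v,z:pix(c,crop(u-396,v,306,155),z)
t,k=f(625,257,.129),f(616,336,.07);d=t-k;print(t,k,d)
if np.hypot(*d)<.013: print(robot.close_job())
```

```text
[0.63139138 0.07038814] [0.6314267  0.06949645] [-3.53238647e-05  8.91687714e-04]
the job is handed in; nothing more can be done
None
```

I handed the job in with the tongs gripping the tablet over the cup: about 1 mm off the mouth's centre by the scene camera, and by my estimate about 35 mm above the rim. The judge's result was not shown.

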